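# Seat the blue filter cell in the microscope lamp base

## Robot

A 6-joint arm with a two-finger parallel gripper is mounted at the origin on the work surface. World frame = base frame: x ahead of the robot, y to its left, z up, the work surface at z = 0. Lengths are in m, angles in rad, forces in N, time in s.
With the tool pointing down it reaches from about 0.325 to 0.75 m from the base axis. Payload 7.6 kg.
Tool frame: the origin (TCP) lies between the finger pads; the fingertips stand 22 mm ahead of it and the grasp point (between the pads) lies 3 mm ahead of it; z points along the fingers, y is the direction in which the jaws open and shut (so a half turn about z gives the same grasp; the last joint's range is limited). The gripper opens to 85 mm and grips with 20 to 120 N. Pads are 22 mm wide; open, the fingers measure 114 mm over their backs; the gripper's body (76 mm by 85 mm) begins 54 mm behind the grasp point. The pads swing forward as they close: fully open they stand 13 mm farther back than shut.
Start: joints at [-1.25, 0.052, 1.401, -0, 1.689, -0.07], TCP at [0.2, -0.485, 0.253] pointing down, gripper open.
Joint ranges: [-2.9, 2.9], [-0.91, 2.17], [0.12, 2.37], [-1.06, 4.2], [0.26, 2.73], [-2.93, 2.93]. Speed limits (rad/s): [2.57, 2.57, 3.01, 3.14, 3.14, 3.14].

## Interface

Orientations are given as a unit quaternion [w, x, y, z].
In Python, from station import r gives the robot as it stands.
- The arm moves only by the tool apply_moves, never from a script. Its argument "plan" is a list of rows, each a list of 3 entries, a list of its own where there are three numbers: the opening, from 0 (shut) to 1 (fully open), then the shift along the tool's x, y, z in m, then the turn, a rotation vector about the tool's x, y, z in rad. In form: [[jaw, [x, y, z], [wx, wy, wz]], ...]. A call has 1 to 12 rows; each row is the pose to reach, as a shift and turn from the pose measured when the call began, along the tool's axes at that moment; what a row does not reach only later rows make up. A row lasts 1/10 s, in which the tool goes at most 50 mm and 8.59 degrees, less where a joint would pass 70% of its speed; a pose out of reach is approached as far as the arm can. A call with a gripper value outside its range is refused whole. The fingers move at their own pace and stop on an object; "newtons" is the grip in N (left out, the last holds). Time passes only in rows, so rows that repeat a pose let the fingers close. It gives the time, the measured TCP pose, the force and the opening at its end, in the units of the state.
- r.sense(): the state, without advancing time (a new reading comes with each control period).
- r.read_camera(name): name is "side" or "top"; returns a dict with "frame" (384x512x3 uint8, blue, green, red), "fx", "fy", "cx", "cy" (pixels), "origin" and "attitude" of the camera in the world. Camera axes: x right, y down, z forward; pixel columns grow to the right and rows downward; lengths in m; the calibration is good to about 2 mm. A picture is of the moment at which its call begins. There is no depth.
- r.sign_off(): hands the job in, once; it reports no verdict.
The state is a dict: "time_s": time; "joints": joint angles; "joint_vel": joint speeds; "joint_efforts": joint torques, N m; "ee_pos": TCP position; "tcp_rot": TCP orientation; "contact_force": force on the tool from outside, world axes, zero at the start; "moment": the same for the moment, N m; "gripper_width": finger opening in m.
Only numpy, scipy, OpenCV 4.12 (cv2) and the standard library are available. Lean on these libraries where they do the work, as an engineer would, in place of code of your own. Each camera call takes 0.05 s, during which the arm holds its last target.

## Task

Fit the blue filter cell into the port of the white lamp base: turn it so that the flat of its foot matches the flat of the port, lower it until it sits fully down and level, and let go. Leave the amber and green cells standing where they are.

Things in the scene. Friction and masses are not known exactly. Their poses are not given: they have to be found in the camera images.
- blue_cell: Cell to fit, blue glass top and band, standing on the bench: D-shaped foot 12 mm thick (radius 36 mm, one flat 20 mm from the axis); on it a round barrel, 32 mm diameter, from 12 to 48 mm height, to grip at any angle. 150 g. Origin on the axis at the underside, z up; the flat lies on the -x side, marked by a white line on top.
- port (a point): Centre of the port's floor, on top of the fixed white lamp base (160 x 140 mm, 30 mm high). A black rim 10 mm high, 8 mm thick, encloses a circle of 41 mm radius cut by a flat wall 25 mm from the centre on the -x side (white mark): 5 mm play, 10 degrees. z up. A seated cell has its underside here, x along this x.
- amber_cell: Bystander, same cell with amber glass and band: same size, origin and axes as the blue cell. Leave it.
- green_cell: Bystander, same cell with green glass and band: same size, origin and axes as the blue cell. Leave it.
Mind the look-alikes: they are no part of the job. Leave any brown look-alike of the blue_cell alone.

How it is judged:
By the outcome, as a careful person would: the job done as asked, in the order asked, and still so for the second after the job is handed in, with the robot touching nothing.
It also fails if it takes over 38 s, if anything falls off the work surface, if the arm or the gripper's body presses on something with over 40 N, if the wrist force passes 120 N, or if a joint passes its speed limit or range.

## Working session

There is one attempt and no reset: what is moved stays moved. The work goes in short steps, Python scripts to look and compute and a tool call to move; the robot and the scene stay as the last step left them, time stands still between calls to the robot, and variables do not carry over. Pictures are saved under pics/ and viewed, and the job is handed in when it is done.

Besides the shell and the picture viewer there is one more tool, called after ">>>" as name([rows], argument=value, ...), one row to a line, values as JSON. apply_moves: Moves the arm, as the interface text tells. Its arguments: {"type":"object","properties":{"plan":{"type":"array","items":{"type":"array"}},"newtons":{"type":"number"}},"required":["plan"]}

```bash
mkdir -p pics; ls
python3 - <<'E'
from station import r
import cv2
print(r.sense())
for n in("side","top"):
    c=r.read_camera(n); cv2.imwrite(f"pics/{n}0.png",c["frame"]); print({k:v for k,v in c.items() if k!="frame"})
E
```

```text
pics
{'time_s': 0.0, 'joints': array([-1.25029787e+00,  5.28368796e-02,  1.40171835e+00,  2.60313134e-06,
        1.68860519e+00, -7.02873424e-02]), 'joint_vel': array([ 8.74773527e-04, -7.11954050e-04,  4.86115926e-05, -2.64380719e-04,
       -4.83794129e-04, -2.20120865e-04]), 'joint_efforts': array([ 1.26680865e-05, -3.81670654e+01, -3.60182691e+01,  1.08921785e-05,
        6.18425853e-03, -2.11299846e-05]), 'ee_pos': array([ 0.19992466, -0.48515646,  0.25247556]), 'tcp_rot': array([-7.77916020e-04,  9.80971132e-01,  1.94152062e-01, -9.65297094e-05]), 'contact_force': array([-0.26591496,  0.25006187,  0.60056008]), 'moment': array([ 0.02246307, -0.0061637 ,  0.00253727]), 'gripper_width': 0.08565255417524731}
{'fx': 390.1091417857742, 'fy': 390.1091417857742, 'cx': 256.6340731446644, 'cy': 196.2044662295418, 'origin': array([ 0.45733772, -0.71459262,  0.68348023]), 'attitude': array([-0.41174506,  0.9050443 , -0.09652093,  0.04521651])}
{'fx': 389.7874623248042, 'fy': 389.7874623248042, 'cx': 253.20976660622313, 'cy': 188.1733167747283, 'origin': array([ 0.49593288, -0.01947279,  0.91259957]), 'attitude': array([ 0.04169032, -0.70345033,  0.70855077, -0.03708578])}
```

View pics/top0.png

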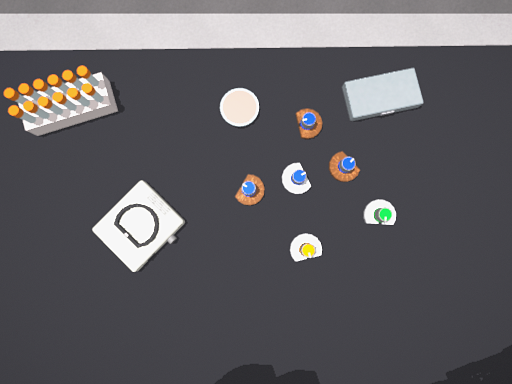

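View pics/side0.png

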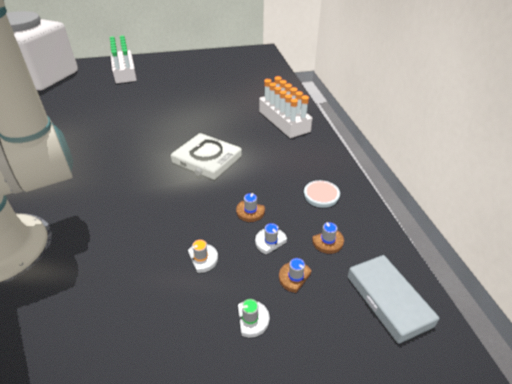

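Top view: four blue-topped cells, with tops at (309,119), (348,163), (249,188) and (299,177). The first three have brown feet (look-alikes). Only the one at (299,177) has a white foot like amber and green, so that is the target. I'll confirm it in a crop and measure.

```bash
cat > h.py <<'E'
import numpy as np, cv2
from scipy.spatial.transform import Rotation as R
def rot(q): return R.from_quat([q[1],q[2],q[3],q[0]])
def cast(c,uv,z):
    uv=np.atleast_2d(np.asarray(uv,float))
    d=np.c_[(uv[:,0]-c["cx"])/c["fx"],(uv[:,1]-c["cy"])/c["fy"],np.ones(len(uv))]
    d=rot(c["attitude"]).apply(d); o=np.asarray(c["origin"])
    return o+d*((z-o[2])/d[:,2])[:,None]
def proj(c,P):
    p=rot(c["attitude"]).inv().apply(np.atleast_2d(P)-c["origin"])
    return np.c_[p[:,0]/p[:,2]*c["fx"]+c["cx"],p[:,1]/p[:,2]*c["fy"]+c["cy"]]
E
python3 - <<'E'
from station import r
from h import *
t=r.read_camera("top"); s=r.read_camera("side")
f=t["frame"]; g=s["frame"]
a=cv2.resize(f[110:270,220:420],None,fx=4,fy=4,interpolation=cv2.INTER_CUBIC)[:600]
cv2.imwrite("pics/crop_cells.png",a[:600])
b=cv2.resize(f[170:280,85:195],None,fx=5,fy=5,interpolation=cv2.INTER_CUBIC); cv2.imwrite("pics/crop_base.png",b)
b=cv2.resize(g[205:265,235:305],None,fx=8,fy=8,interpolation=cv2.INTER_CUBIC); cv2.imwrite("pics/crop_side.png",b)
for n,c in(("top",t),("side",s)):
    h=cv2.cvtColor(c["frame"],cv2.COLOR_BGR2HSV)
    for nm,lo,hi in(("blue",(105,150,120),(125,255,255)),("green",(50,150,80),(75,255,255)),("amber",(18,150,120),(30,255,255))):
        m=cv2.inRange(h,lo,hi); k,l,st,ce=cv2.connectedComponentsWithStats(m)
        for i in range(1,k):
            if st[i,4]>25: print(n,nm,st[i],ce[i].round(1),cast(c,ce[i],.048)[0].round(4))
E
```

```text
top blue [304 113  11  11  90] [309.3 118.3] [ 0.7518 -0.1429  0.048 ]
top blue [343 158  12  11  92] [347.8 163.2] [ 0.6474 -0.2269  0.048 ]
top blue [294 170  11  12  92] [298.7 175.6] [ 0.6204 -0.1162  0.048 ]
top blue [243 182  11  12  90] [248.4 187.5] [ 0.5942 -0.0035  0.048 ]
top green [380 209  11  11  93] [385.1 213.5] [ 0.5342 -0.3054  0.048 ]
top amber [78 66  9 10 64] [81.6 70.3] [0.8706 0.3816 0.048 ]
top amber [63 71  9  9 66] [67.  74.8] [0.8602 0.4152 0.048 ]
top amber [48 75 10  9 69] [52.6 79.1] [0.8501 0.4482 0.048 ]
top amber [34 80  9  9 66] [38.  83.8] [0.8392 0.4814 0.048 ]
top amber [19 84 10  9 68] [23.4 88. ] [0.8294 0.5147 0.048 ]
top amber [82 84 10  9 71] [86.5 87.7] [0.8287 0.3686 0.048 ]
top amber [ 5 89  9  9 62] [ 8.7 92.5] [0.8188 0.5479 0.048 ]
top amber [67 88 10  9 68] [71.9 92. ] [0.8188 0.4018 0.048 ]
top amber [53 92 10 10 68] [57.3 96.5] [0.8083 0.4352 0.048 ]
top amber [38 97 10  9 69] [ 42.5 100.9] [0.7982 0.4686 0.048 ]
top amber [ 23 101  10  10  69] [ 27.9 105.4] [0.7879 0.5018 0.048 ]
top amber [  9 106  10   9  69] [ 13.2 109.9] [0.7774 0.535  0.048 ]
top amber [303 244  11  12  98] [307.9 249.4] [ 0.4569 -0.1332  0.048 ]
side blue [246 194  10   7  43] [249.9 197.4] [ 0.5963 -0.0029  0.048 ]
side blue [325 223  10   9  56] [330.  227.3] [ 0.7538 -0.1422  0.048 ]
side blue [266 224  11   8  55] [270.6 227.3] [ 0.6217 -0.1137  0.048 ]
side blue [292 259  12  10  79] [296.3 263.3] [ 0.649  -0.2261  0.048 ]
side green [121  37   5  17  44] [123.4  44.9] [0.2499 1.1267 0.048 ]
side green [111  38   5  17  48] [113.1  45.9] [0.206  1.1237 0.048 ]
side green [245 301  11  11  83] [250.6 305.7] [ 0.536  -0.3051  0.048 ]
side amber [194 241  11   8  61] [199.7 244.2] [ 0.4589 -0.1314  0.048 ]
```

View pics/crop_cells.png

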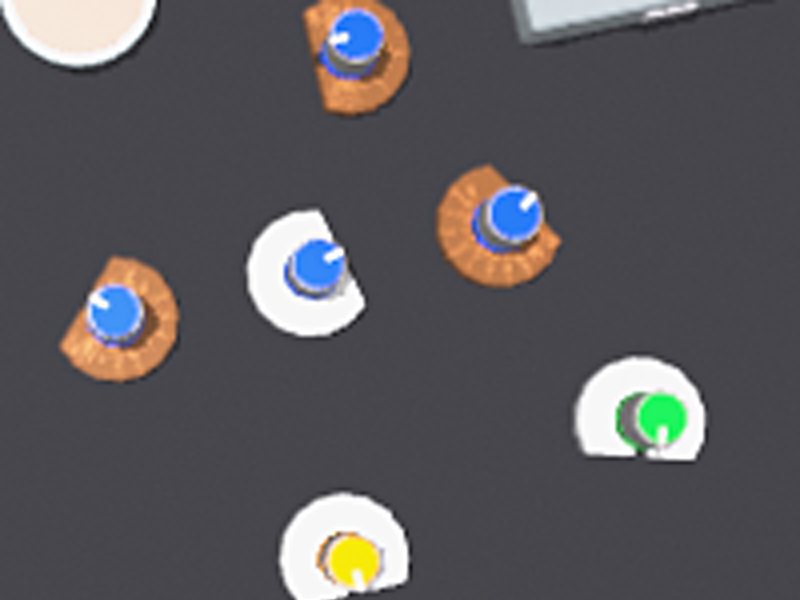

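View pics/crop_base.png

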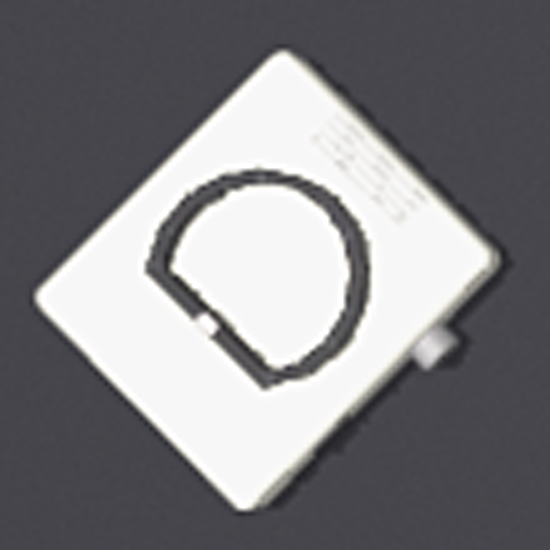

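View pics/crop_side.png

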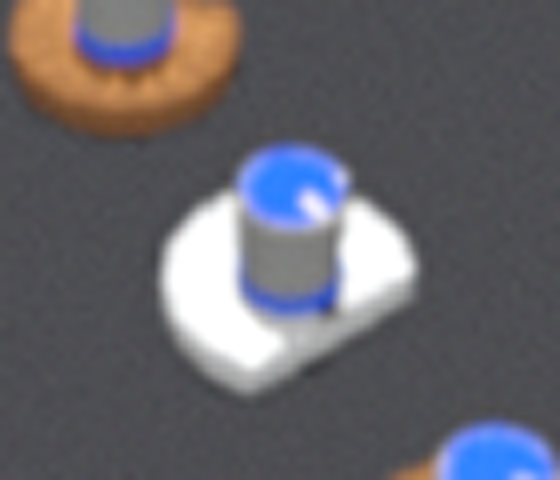

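The crop confirms the blue-topped, white-footed cell at (299,177) in the top view. Its flat faces right and up in the image. The port's flat is on the lower left, with its white mark at about (126,234). Next I'll measure the poses.

```bash
cat > fit.py <<'E'
from h import *
from scipy.optimize import least_squares
def fitD(P,Rr,D):
    # known D outline, robust fit: signed distance = max(r-R, flat)
    c0=P.mean(0)
    best=None
    for a0 in np.arange(0,2*np.pi,.5):
        def res(x):
            q=P-x[:2]; n=np.array([np.cos(x[2]),np.sin(x[2])])  # n: dir of +x axis
            return np.maximum(np.hypot(*q.T)-Rr,-(q@n)-D)
        s=least_squares(res,[*c0,a0],loss="soft_l1",f_scale=.001)
        if best is None or s.cost<best.cost: best=s
    x=best.x; rs=best.fun
    return x[:2],np.degrees(x[2])%360,np.sqrt(np.mean(rs**2))
E
python3 - <<'E'
from station import r
from fit import *
for nm in("top","side"):
    c=r.read_camera(nm); f=c["frame"]; h=cv2.cvtColor(f,cv2.COLOR_BGR2HSV); gr=cv2.cvtColor(f,cv2.COLOR_BGR2GRAY)
    # foot: white blob near blue
    u=proj(c,[.620,-.116,.012])[0]
    for th in(150,215):
        m=((gr>th)&(h[...,1]<60)).astype(np.uint8)*255
        blue=cv2.inRange(h,(100,60,40),(130,255,255))
        w=np.zeros_like(m); cv2.circle(w,tuple(int(v) for v in u),32,255,-1)
        cs,_=cv2.findContours(m&w,cv2.RETR_EXTERNAL,cv2.CHAIN_APPROX_NONE)
        k=max(cs,key=cv2.contourArea); k=cv2.convexHull(k)[:,0]
        pk=max(cs,key=cv2.contourArea)[:,0]
        P=cast(c,pk,.012)[:,:2]
        top=cast(c,u,.012)
        print(nm,"foot",th,*fitD(P,.036,.020),P.ptp(0) if hasattr(P,'ptp') else np.ptp(P,0))
    # port rim : dark region inside base
    u=proj(c,cast(r.read_camera("top"),[137,225],.03)[0])[0]
    w=np.zeros_like(gr); cv2.circle(w,tuple(int(v) for v in u),30,255,-1)
    m=((gr>150)).astype(np.uint8)*255
    cs,hi=cv2.findContours(m,cv2.RETR_CCOMP,cv2.CHAIN_APPROX_NONE)
    for k,hh in zip(cs,hi[0]):
        a=cv2.contourArea(k)
        if a>250 and abs(k[:,0].mean(0)-u).max()<15:
            Pz=cast(c,k[:,0],.04)[:,:2]; P0=cast(c,k[:,0],.03)[:,:2]
            print(nm,"cont",a,hh[3]>=0,"outer40",fitD(Pz,.049,.033),"inner30",fitD(P0,.041,.025), np.array(cv2.minAreaRect((P0*1000).astype(np.float32))[:2]).round(1),cv2.minAreaRect((P0*1000).astype(np.float32))[2])
    for p in c,: 
        pass
E
```

```text
top foot 150 [ 0.62035047 -0.11631968] 115.29368884670565 0.009366663853771655 [0.0706978 0.0650068]
top foot 215 [ 0.62085261 -0.11689276] 115.70530891473538 0.009441564576468704 [0.07062661 0.06497147]
top cont 843.5 False outer40 (array([0.5096452 , 0.25721689]), np.float64(231.64230620130357), np.float64(0.011912943925914573)) inner30 (array([0.51325021, 0.25015058]), np.float64(316.1380269731072), np.float64(0.001387407788539464)) [[518.3 244.2]
 [ 81.2  64.5]] 45.851078033447266
top cont 4376.0 False outer40 (array([0.50820731, 0.23674659]), np.float64(143.21950198917364), np.float64(0.03880934971064066)) inner30 (array([0.50824014, 0.23956981]), np.float64(143.1170192905633), np.float64(0.047449525535488174)) [[508.6 243.6]
 [151.1 160.7]] 45.71824264526367
top cont 1425.0 True outer40 (array([0.51273588, 0.24705918]), np.float64(315.916975796411), np.float64(0.0018419005161656706)) inner30 (array([0.51413361, 0.24868716]), np.float64(315.1275218633815), np.float64(0.009867313792142868)) [[518.9 244.8]
 [102.4  86.4]] 45.909393310546875
side foot 150 [ 0.62062954 -0.12203722] 
[... 319 characters left out ...]
26, 0.25745089]), np.float64(301.5711873153853), np.float64(0.003917211459676018)) [[520.1 249.5]
 [ 79.   62.8]] 43.7916145324707
side cont 1902.5 False outer40 (array([0.50309357, 0.21010655]), np.float64(142.4260538104881), np.float64(0.04763673625345195)) inner30 (array([0.50360884, 0.22442902]), np.float64(142.26083904160504), np.float64(0.05672365986109569)) [[511.8 231.6]
 [171.2 181.4]] 45.498748779296875
side cont 499.5 True outer40 (array([0.51387706, 0.24065219]), np.float64(316.0391581145016), np.float64(0.003624048917814868)) inner30 (array([0.5192837 , 0.24800766]), np.float64(171.88859785692136), np.float64(0.01291731117960949)) [[521.3 252.3]
 [110.5  89.3]] 45.73854064941406
```

Port estimate is (0.513, 0.2487) with its axis at 316°; the inner and outer rim agree after correcting for the visible wall. The cell is near (0.6205, -0.1165) with its axis at about 115.5°. I'll refine the cell from its convex outline and work out the first move.

```bash
cat > go.py <<'E'
from h import *
def rel(st,pos,yaw):
    """shift/turn in tool axes from measured pose to pos, tool straight down with tool-x at yaw"""
    T=rot(st["tcp_rot"]); x=np.array([np.cos(yaw),np.sin(yaw),0]); z=np.array([0,0,-1.]); y=np.cross(z,x)
    G=R.from_matrix(np.c_[x,y,z])
    return T.inv().apply(np.array(pos)-st["ee_pos"]).round(4),(T.inv()*G).as_rotvec().round(4)
def yaw(st):
    x=rot(st["tcp_rot"]).apply([1,0,0]); return np.arctan2(x[1],x[0])
E
python3 - <<'E'
from station import r
from fit import *
from go import *
c=r.read_camera("top"); f=c["frame"]; h=cv2.cvtColor(f,cv2.COLOR_BGR2HSV); gr=cv2.cvtColor(f,cv2.COLOR_BGR2GRAY)
u=proj(c,[.620,-.116,.012])[0]
m=(((gr>140)&(h[...,1]<60))|(cv2.inRange(h,(100,60,40),(130,255,255))>0)).astype(np.uint8)*255
w=np.zeros_like(m); cv2.circle(w,tuple(int(v) for v in u),28,255,-1)
cs,_=cv2.findContours(m&w,cv2.RETR_EXTERNAL,cv2.CHAIN_APPROX_NONE)
hu=cv2.convexHull(max(cs,key=cv2.contourArea))[:,0].astype(float)
pts=np.vstack([np.linspace(a,b,8,endpoint=False) for a,b in zip(hu,np.roll(hu,-1,0))])
print(fitD(cast(c,pts,.012)[:,:2],.036,.020))
st=r.sense(); print(yaw(st),rel(st,(.6205,-.1165,.15),-.104),rel(st,(.6205,-.1165,.04),-.104))
E
```

```text
(array([ 0.62029566, -0.11636883]), np.float64(114.83841117152974), np.float64(0.0007241343811921708))
0.39081912150929105 (array([ 0.5293, -0.1809,  0.1033]), array([ 1.000e-04, -0.000e+00,  4.948e-01])) (array([ 0.5293, -0.1809,  0.2133]), array([ 1.000e-04, -0.000e+00,  4.948e-01]))
```

>>> apply_moves([
  [1,[0.03,-0.01,0],[0,0,0.05]],
  [1,[0.08,-0.027,0.005],[0,0,0.1]],
  [1,[0.14,-0.048,0.01],[0,0,0.16]],
  [1,[0.2,-0.068,0.02],[0,0,0.22]],
  [1,[0.26,-0.089,0.03],[0,0,0.28]],
  [1,[0.32,-0.109,0.045],[0,0,0.34]],
  [1,[0.38,-0.13,0.06],[0,0,0.4]],
  [1,[0.43,-0.147,0.07],[0,0,0.45]],
  [1,[0.47,-0.161,0.08],[0,0,0.495]],
  [1,[0.5,-0.171,0.09],[0,0,0.495]],
  [1,[0.529,-0.181,0.1],[0,0,0.495]],
  [1,[0.529,-0.181,0.1],[0,0,0.495]],
], newtons=40)

```text
time_s: 1.65
ee_pos: [0.6216, -0.1141, 0.1521]
tcp_rot: [-0.0, 0.999, -0.051, -0.0]
contact_force: [0.0, -0.7, 0.4]
gripper_width: 0.0853
```

Run:
```python
from station import r
from go import *
st=r.sense(); print(st["time_s"],st["joints"].round(3),st["ee_pos"],yaw(st),rel(st,(.6203,-.1164,.04),-.104))
c=r.read_camera("side"); cv2.imwrite("pics/side1.png",c["frame"])
```

```text
1.65 [-0.24   0.402  1.198  0.     1.542  1.433] [ 0.62160472 -0.11412317  0.15211458] -0.10274418880725018 (array([-0.001 ,  0.0024,  0.1121]), array([-0.0004,  0.0006,  0.0013]))
```

View pics/side1.png

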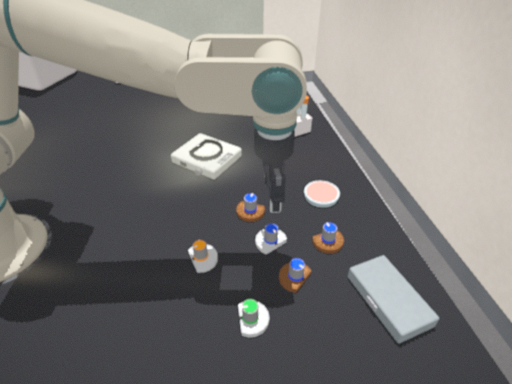

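The gripper, with its tips around (275,205), hangs right above the blue cell at (270,235). Nothing else has moved. Next I descend and grip.

>>> apply_moves([
  [1,[-0.001,0.002,0.025],[0,0,0.001]],
  [1,[-0.001,0.002,0.055],[0,0,0.001]],
  [1,[-0.001,0.002,0.08],[0,0,0.001]],
  [1,[-0.001,0.002,0.1],[0,0,0.001]],
  [1,[-0.001,0.002,0.111],[0,0,0.001]],
  [1,[-0.001,0.002,0.111],[0,0,0.001]],
  [1,[-0.001,0.002,0.111],[0,0,0.001]],
])

```text
time_s: 2.4
ee_pos: [0.6224, -0.1122, 0.0395]
tcp_rot: [-0.001, 0.999, -0.05, -0.001]
contact_force: [0.1, 1.2, 1.1]
gripper_width: 0.0856
```

>>> apply_moves([
  [0,[0,0,0],[0,0,0]],
  [0,[0,0,0],[0,0,0]],
  [0,[0,0,0],[0,0,0]],
  [0,[0,0,0],[0,0,0]],
  [0,[0,0,0],[0,0,0]],
  [0,[0,0,0],[0,0,0]],
  [0,[0,0,0],[0,0,0]],
  [0,[0,0,0],[0,0,0]],
], newtons=40)

```text
time_s: 3.2
ee_pos: [0.6228, -0.1125, 0.0404]
tcp_rot: [-0.001, 0.999, -0.05, 0.0]
contact_force: [-0.6, -0.6, 5.4]
gripper_width: 0.0308
```

Run:
```python
from station import r
from go import *
st=r.sense(); print(st["time_s"],st["joints"].round(3),st["ee_pos"],yaw(st),st["gripper_width"],st["contact_force"])
c=r.read_camera("side"); cv2.imwrite("pics/side2.png",cv2.resize(c["frame"][150:330,180:380],None,fx=3,fy=3,interpolation=cv2.INTER_CUBIC))
```

```text
3.2 [-0.238  0.511  1.288  0.002  1.343  1.433] [ 0.62281897 -0.11251173  0.04042214] -0.10060466376202777 0.030841641000030704 [-0.62323844 -0.63883706  5.42616413]
```

View pics/side2.png

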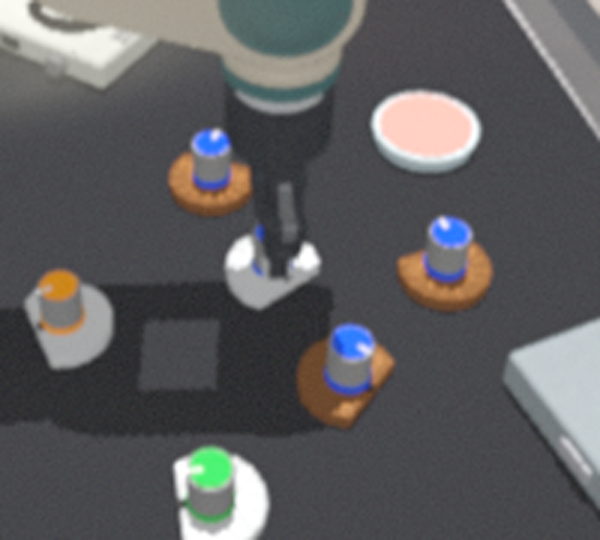

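Gripped: the opening is 30.8 mm on a 32 mm barrel. Now I lift it and check the hold.

>>> apply_moves([
  [0,[0,0,-0.01],[0,0,0]],
  [0,[0,0,-0.03],[0,0,0]],
  [0,[0,0,-0.06],[0,0,0]],
  [0,[0,0,-0.09],[0,0,-0.05]],
  [0,[-0.01,0,-0.12],[0,0,-0.15]],
  [0,[-0.02,-0.02,-0.12],[0,0,-0.3]],
  [0,[-0.03,-0.05,-0.12],[0,0,-0.45]],
  [0,[-0.04,-0.08,-0.12],[0,0,-0.6]],
  [0,[-0.05,-0.11,-0.12],[0,0,-0.75]],
  [0,[-0.06,-0.14,-0.12],[0,0,-0.9]],
  [0,[-0.07,-0.17,-0.12],[0,0,-1.05]],
  [0,[-0.07,-0.17,-0.12],[0,0,-1.05]],
])

```text
time_s: 4.45
ee_pos: [0.569, 0.0669, 0.1606]
tcp_rot: [-0.002, 0.888, 0.46, 0.0]
contact_force: [-0.7, -0.4, -1.1]
gripper_width: 0.0314
```

Run:
```python
from station import r
from go import *
st=r.sense(); print(st["time_s"],st["joints"].round(3),st["ee_pos"],yaw(st),st["gripper_width"],st["contact_force"])
print(rel(st,(.513,.2487,.16),yaw(st)-0+1.25))
for n in("side","top"):
    c=r.read_camera(n); cv2.imwrite(f"pics/{n}3.png",c["frame"])
```

```text
4.45 [0.051 0.233 1.387 0.003 1.522 0.665] [0.56903349 0.06692909 0.16063757] 0.9570299295968221 0.03144133790394979 [-0.74335727 -0.3551006  -1.05128507]
(array([ 0.1163, -0.1505,  0.0013]), array([-1.00e-03, -3.70e-03, -1.25e+00]))
```

View pics/side3.png

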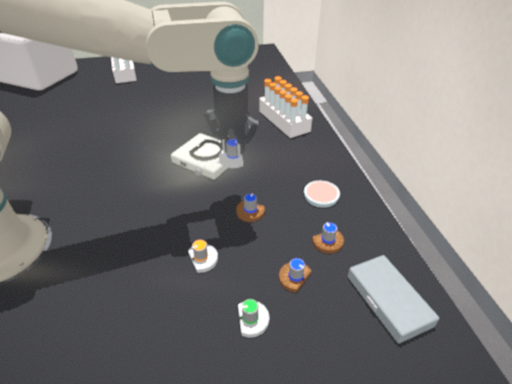

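View pics/top3.png

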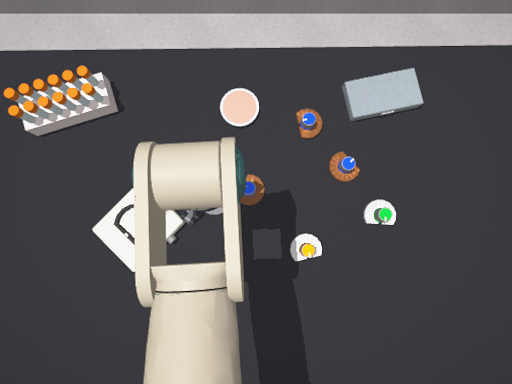

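The cell hangs in the jaws at side (232,150), and its neighbours are untouched. I keep turning and travelling.

>>> apply_moves([
  [0,[0.01,-0.013,0],[0,0,-0.15]],
  [0,[0.02,-0.027,0],[0,0,-0.3]],
  [0,[0.03,-0.04,0],[0,0,-0.45]],
  [0,[0.04,-0.053,0],[0,0,-0.6]],
  [0,[0.05,-0.067,0],[0,0,-0.75]],
  [0,[0.06,-0.08,0],[0,0,-0.9]],
  [0,[0.07,-0.093,0],[0,0,-1.05]],
  [0,[0.08,-0.106,0],[0,0,-1.2]],
  [0,[0.09,-0.12,0],[0,0,-1.35]],
  [0,[0.1,-0.13,0],[0,0,-1.5]],
  [0,[0.11,-0.14,0],[0,0,-1.6]],
  [0,[0.116,-0.15,0],[0,0,-1.6]],
])

```text
time_s: 5.75
ee_pos: [0.5158, 0.2452, 0.1609]
tcp_rot: [-0.0, 0.293, 0.956, 0.001]
contact_force: [-0.2, -1.1, -1.9]
gripper_width: 0.0305
```

Run:
```python
from station import r
from go import *
st=r.sense(); print(st["time_s"],st["joints"].round(3),st["ee_pos"],yaw(st),st["gripper_width"],st["contact_force"])
print(rel(st,(.513,.2487,.16),3.41))
```

```text
5.75 [ 0.378  0.228  1.393  0.002  1.521 -0.598] [0.51583705 0.24518726 0.16085577] 2.5474331594501116 0.03054003302881642 [-0.24749997 -1.06811739 -1.92959501]
(array([0.0043, 0.0013, 0.0009]), array([ 1.600e-03, -8.000e-04, -8.626e-01]))
```

>>> apply_moves([
  [0,[0.002,0.001,0],[0.001,0,-0.14]],
  [0,[0.004,0.001,0],[0.002,0,-0.28]],
  [0,[0.004,0.001,0],[0.002,0,-0.42]],
  [0,[0.004,0.001,0.01],[0.002,0,-0.56]],
  [0,[0.004,0.001,0.02],[0.002,0,-0.7]],
  [0,[0.004,0.001,0.03],[0.002,0,-0.82]],
  [0,[0.004,0.001,0.04],[0.002,0,-0.863]],
  [0,[0.004,0.001,0.04],[0.002,0,-0.863]],
  [0,[0.004,0.001,0.04],[0.002,0,-0.863]],
])

```text
time_s: 6.65
ee_pos: [0.5132, 0.2479, 0.121]
tcp_rot: [-0.001, -0.132, 0.991, -0.0]
contact_force: [0.7, 0.5, -1.3]
gripper_width: 0.031
```

Run:
```python
from station import r
from go import *
st=r.sense(); print(st["time_s"],st["joints"].round(3),st["ee_pos"],yaw(st),st["gripper_width"],st["contact_force"])
print(rel(st,(.513,.2487,.07),3.41))
for n in("side","top"):
    c=r.read_camera(n); f=c["frame"]
    u=proj(c,[.513,.2487,.06])[0].astype(int); print(n,u)
    x0=max(u[0]-50,0);y0=max(u[1]-45,0)
    cv2.imwrite(f"pics/{n}4.png",cv2.resize(f[y0:y0+90,x0:x0+100],None,fx=6,fy=6,interpolation=cv2.INTER_CUBIC)); print(x0,y0)
```

```text
6.65 [ 0.385  0.259  1.439 -0.     1.445 -1.45 ] [0.51321451 0.24787017 0.1209908 ] -2.876986388540942 0.03096669681032062 [ 0.71563952  0.52439425 -1.32315107]
(array([-0.0001,  0.0009,  0.051 ]), array([-0.0002, -0.0012, -0.0038]))
side [204 142]
154 97
top [133 224]
83 179
```

View pics/side4.png

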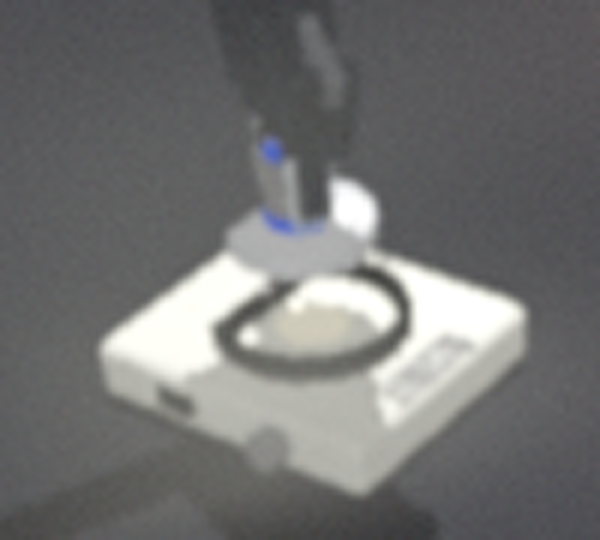

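View pics/top4.png

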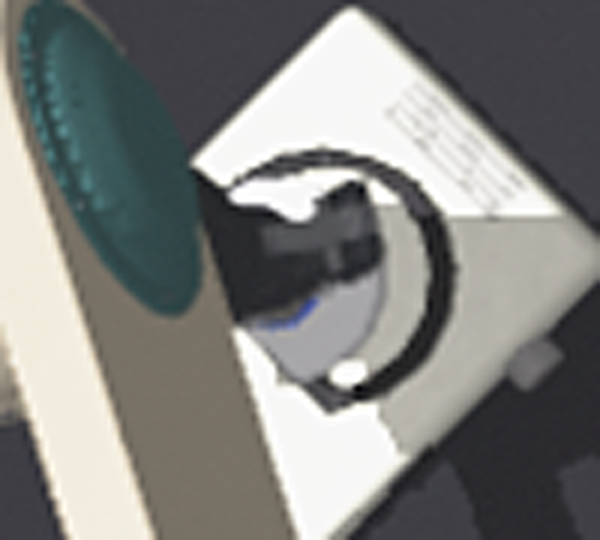

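The crops show the cell over the port, with its flat facing the port's flat. I overlay the expected foot outline at its current height to check for any offset in the hand.

Run:
```python
from station import r
from go import *
a=np.linspace(-np.pi,np.pi,400)
def D(x,y,z,yw,Rr,d):
    p=np.c_[Rr*np.cos(a),Rr*np.sin(a)]; p[:,0]=np.maximum(p[:,0],-d)
    c,s=np.cos(yw),np.sin(yw); return np.c_[x+c*p[:,0]-s*p[:,1],y+s*p[:,0]+c*p[:,1],np.full(400,z)]
for n,x0,y0 in(("side",154,97),("top",83,179)):
    c=r.read_camera(n); f=cv2.resize(c["frame"][y0:y0+90,x0:x0+100],None,fx=6,fy=6,interpolation=cv2.INTER_CUBIC)
    for o,col in((D(.513,.2479,.093,np.radians(316),.036,.020),(0,0,255)),(D(.513,.2487,.04,np.radians(316),.041,.025),(0,200,0)),(D(.513,.2487,.04,np.radians(316),.049,.033),(200,0,200))):
        u=((proj(c,o)-[x0,y0]+.5)*6).astype(np.int32); cv2.polylines(f,[u],True,col,1)
    cv2.imwrite(f"pics/{n}5.png",f)
a_=cv2.imread("pics/side5.png");b=cv2.imread("pics/top5.png")
cv2.imwrite("pics/both5.png",cv2.resize(np.hstack([a_,b]),None,fx=.66,fy=.66))
```

```text
(no output)
```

View pics/top5.png

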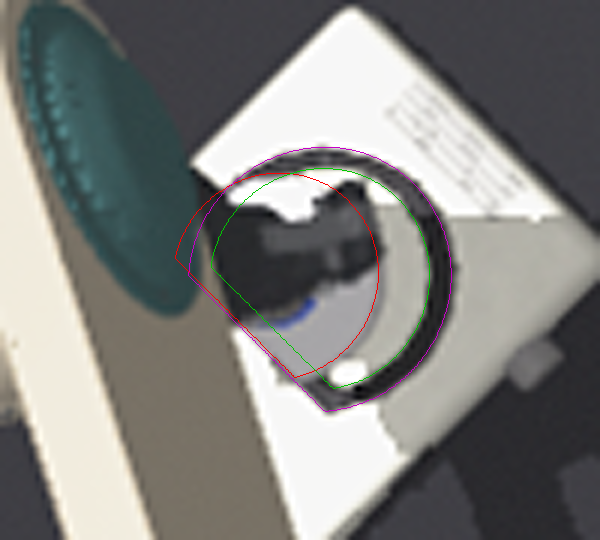

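View pics/side5.png

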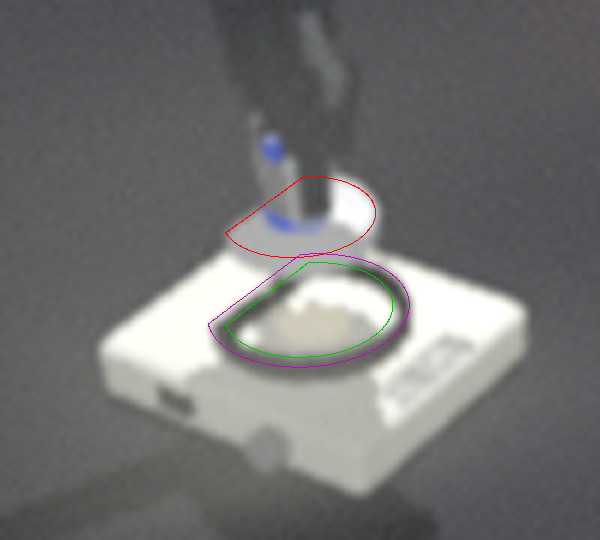

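The angle matches well. The foot is within about 2 mm of expected, and the play is 5 mm. I nudge +y by about 1 mm and lower, checking the force just above the floor.

>>> apply_moves([
  [0,[0,0.001,0.005],[0,0,-0.003]],
  [0,[0,0.001,0.012],[0,0,-0.003]],
  [0,[0,0.001,0.019],[0,0,-0.003]],
  [0,[0,0.001,0.026],[0,0,-0.003]],
  [0,[0,0.001,0.032],[0,0,-0.003]],
  [0,[0,0.001,0.037],[0,0,-0.003]],
  [0,[0,0.001,0.037],[0,0,-0.003]],
])

```text
time_s: 7.55
ee_pos: [0.5127, 0.2491, 0.0835]
tcp_rot: [-0.001, -0.135, 0.991, -0.0]
contact_force: [0.7, -0.0, -2.8]
gripper_width: 0.0309
```

Run:
```python
from station import r
from go import *
st=r.sense(); print(st["time_s"],st["ee_pos"],yaw(st),st["gripper_width"],st["contact_force"],st["moment"].round(2))
print(rel(st,(.513,.2487,.07),3.41))
o=[]
for n in("side","top"):
    c=r.read_camera(n); f=c["frame"]
    u=proj(c,[.513,.2487,.05])[0].astype(int)
    o.append(cv2.resize(f[u[1]-25:u[1]+25,u[0]-33:u[0]+33],None,fx=6,fy=6,interpolation=cv2.INTER_CUBIC))
cv2.imwrite("pics/both6.png",np.hstack(o))
```

```text
7.55 [0.51268587 0.24913372 0.08354062] -2.871291670792636 0.03093728852356303 [ 0.71023697 -0.00777435 -2.77578865] [ 0.01  0.03 -0.03]
(array([-0.0002, -0.0005,  0.0135]), array([-0.0001, -0.0015,  0.0019]))
```

View pics/both6.png

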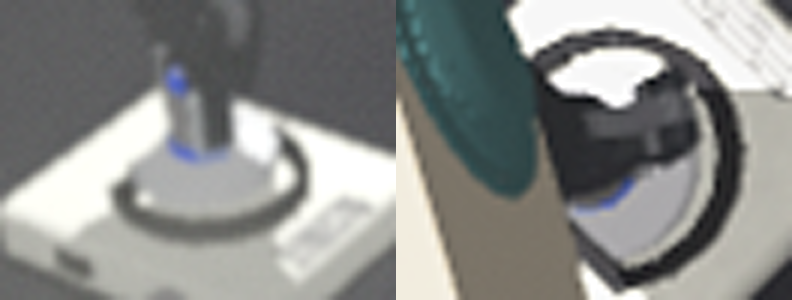

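The foot is concentric with the rim in both views and just above it. Lowering the rest.

>>> apply_moves([
  [0,[0,0,0.003],[0,0,0]],
  [0,[0,0,0.006],[0,0,0]],
  [0,[0,0,0.009],[0,0,0]],
  [0,[0,0,0.011],[0,0,0]],
  [0,[0,0,0.012],[0,0,0]],
  [0,[0,0,0.012],[0,0,0]],
])

```text
time_s: 8.25
ee_pos: [0.5131, 0.2493, 0.0724]
tcp_rot: [-0.0, -0.135, 0.991, 0.0]
contact_force: [0.4, -0.0, -2.1]
gripper_width: 0.031
```

>>> apply_moves([
  [0,[0,0,0.001],[0,0,0]],
  [0,[0,0,0.002],[0,0,0]],
  [0,[0,0,0.002],[0,0,0]],
])

```text
time_s: 8.55
ee_pos: [0.5132, 0.2493, 0.0705]
tcp_rot: [0.0, -0.135, 0.991, -0.0]
contact_force: [0.4, 0.0, -0.9]
gripper_width: 0.0311
```

Run:
```python
from station import r
from go import *
st=r.sense(); print(st["time_s"],st["ee_pos"],yaw(st),st["gripper_width"],st["contact_force"],st["moment"].round(2))
o=[]
for n in("side","top"):
    c=r.read_camera(n); f=c["frame"]
    u=proj(c,[.513,.2487,.05])[0].astype(int)
    o.append(cv2.resize(f[u[1]-25:u[1]+25,u[0]-33:u[0]+33],None,fx=6,fy=6,interpolation=cv2.INTER_CUBIC))
cv2.imwrite("pics/both7.png",np.hstack(o))
```

```text
8.55 [0.51316056 0.24929774 0.07046832] -2.871257853668598 0.031066787453570048 [ 0.38152054  0.02281495 -0.93513733] [-0.   -0.01  0.06]
```

View pics/both7.png

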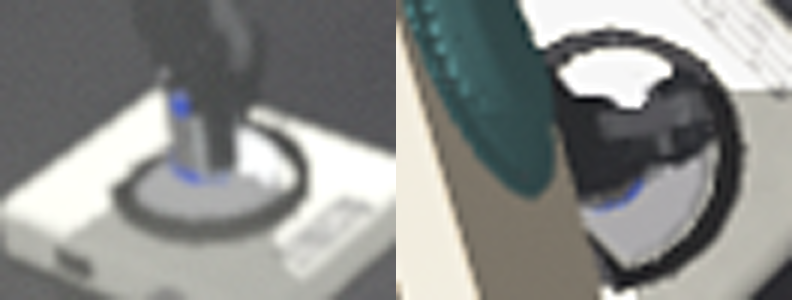

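The foot is inside the rim. The force is unloading, so I go down another millimetre or so for firm contact.

>>> apply_moves([
  [0,[0,0,0.001],[0,0,0]],
  [0,[0,0,0.0015],[0,0,0]],
  [0,[0,0,0.0015],[0,0,0]],
])

```text
time_s: 8.95
ee_pos: [0.5131, 0.2493, 0.0704]
tcp_rot: [0.0, -0.135, 0.991, -0.0]
contact_force: [-5.9, -2.7, 8.1]
gripper_width: 0.0309
```

Firm contact: 8 N at TCP z 0.0704, where a seated cell should read about 0.070. Releasing, then retreating straight up.

>>> apply_moves([
  [0.3,[0,0,0],[0,0,0]],
  [0.5,[0,0,0],[0,0,0]],
  [0.7,[0,0,0],[0,0,0]],
  [0.8,[0,0,0],[0,0,0]],
  [0.8,[0,0,0],[0,0,0]],
  [0.8,[0,0,0],[0,0,0]],
  [0.8,[0,0,-0.005],[0,0,0]],
  [0.8,[0,0,-0.02],[0,0,0]],
  [0.8,[0,0,-0.05],[0,0,0]],
  [0.8,[0,0,-0.09],[0,0,0]],
  [0.8,[0,0,-0.13],[0,0,0]],
  [0.8,[0,0,-0.13],[0,0,0]],
])

```text
time_s: 10.15
ee_pos: [0.5155, 0.2503, 0.2092]
tcp_rot: [0.007, -0.135, 0.991, 0.002]
contact_force: [0.2, -0.4, 0.3]
gripper_width: 0.0682
```

Run:
```python
from station import r
from go import *
st=r.sense(); print(st["time_s"],st["ee_pos"],st["gripper_width"],st["contact_force"])
c=r.read_camera("side");u=proj(c,[.513,.2487,.05])[0].astype(int)
cv2.imwrite("pics/side8.png",cv2.resize(c["frame"][u[1]-30:u[1]+30,u[0]-40:u[0]+40],None,fx=8,fy=8,interpolation=cv2.INTER_CUBIC))
# retreat: azimuth -0.9 rad at r .5, z .25
print(rel(st,(.40,-.05,.25),yaw(st)))
```

```text
10.15 [0.51545554 0.25032324 0.20923243] 0.06817016826865681 [ 0.15950248 -0.43017637  0.34994273]
(array([ 0.1909, -0.2585, -0.0438]), array([0.0015, 0.0136, 0.    ]))
```

View pics/side8.png

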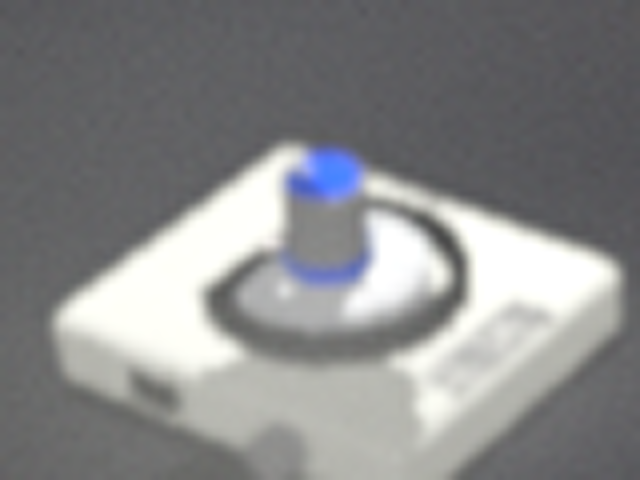

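The cell stands upright inside the rim. I move the arm aside for an unobstructed top check.

>>> apply_moves([
  [0.8,[0.01,-0.013,-0.01],[0,0,0]],
  [0.8,[0.03,-0.04,-0.02],[0,0,0]],
  [0.8,[0.05,-0.07,-0.03],[0,0,0]],
  [0.8,[0.075,-0.1,-0.04],[0,0,0]],
  [0.8,[0.1,-0.135,-0.044],[0,0,0]],
  [0.8,[0.12,-0.165,-0.044],[0,0,0]],
  [0.8,[0.14,-0.195,-0.044],[0,0,0]],
  [0.8,[0.16,-0.22,-0.044],[0,0,0]],
  [0.8,[0.18,-0.24,-0.044],[0,0,0]],
  [0.8,[0.19,-0.258,-0.044],[0,0,0]],
  [0.8,[0.19,-0.258,-0.044],[0,0,0]],
  [0.8,[0.19,-0.258,-0.044],[0,0,0]],
])

```text
time_s: 11.4
ee_pos: [0.3999, -0.0494, 0.2474]
tcp_rot: [0.004, -0.134, 0.991, 0.001]
contact_force: [-0.1, 0.5, -0.1]
gripper_width: 0.0682
```

Run:
```python
from station import r
from go import *
st=r.sense(); print(st["time_s"],st["ee_pos"],st["contact_force"])
o=[]
for n in("side","top"):
    c=r.read_camera(n); f=c["frame"]; cv2.imwrite(f"pics/{n}9.png",f)
    h=cv2.cvtColor(f,cv2.COLOR_BGR2HSV)
    for nm,lo,hi in(("blue",(105,150,120),(125,255,255)),("green",(50,150,80),(75,255,255)),("amber",(18,150,120),(30,255,255))):
        m=cv2.inRange(h,lo,hi); k,l,s,ce=cv2.connectedComponentsWithStats(m)
        for i in range(1,k):
            p=cast(c,ce[i],.048)[0]
            if s[i,4]>25 and .4<p[0]<.78 and abs(p[1])<.4: print(n,nm,ce[i].round(1),p.round(4),"at .078",cast(c,ce[i],.078)[0].round(4))
    u=proj(c,[.513,.2487,.05])[0].astype(int)
    o.append(cv2.resize(f[u[1]-25:u[1]+25,u[0]-33:u[0]+33],None,fx=6,fy=6,interpolation=cv2.INTER_CUBIC))
cv2.imwrite("pics/both9.png",np.hstack(o))
```

```text
11.4 [ 0.39986509 -0.04943709  0.24736798] [-0.14940471  0.45010387 -0.07565531]
side blue [249.8 197.4] [ 0.596 -0.003  0.048] at .078 [ 0.5894 -0.0365  0.078 ]
side blue [330.  227.3] [ 0.7538 -0.1422  0.048 ] at .078 [ 0.7398 -0.1692  0.078 ]
side blue [296.3 263.3] [ 0.649  -0.2261  0.048 ] at .078 [ 0.6399 -0.2491  0.078 ]
side green [250.6 305.6] [ 0.5361 -0.305   0.048 ] at .078 [ 0.5324 -0.3243  0.078 ]
side amber [199.8 244.3] [ 0.459  -0.1315  0.048 ] at .078 [ 0.4589 -0.159   0.078 ]
top blue [309.3 118.2] [ 0.7519 -0.1428  0.048 ] at .078 [ 0.7431 -0.1385  0.078 ]
top blue [348.1 163.2] [ 0.6474 -0.2274  0.048 ] at .078 [ 0.6422 -0.2202  0.078 ]
top blue [248.4 187.6] [ 0.594  -0.0035  0.048 ] at .078 [ 0.5906 -0.004   0.078 ]
top blue [130.2 225.2] [0.5123 0.2586 0.048 ] at .078 [0.5117 0.249  0.078 ]
top green [385.2 213.5] [ 0.5342 -0.3055  0.048 ] at .078 [ 0.5329 -0.2956  0.078 ]
top amber [308.  249.4] [ 0.4568 -0.1332  0.048 ] at .078 [ 0.4582 -0.1293  0.078 ]
```

View pics/both9.png

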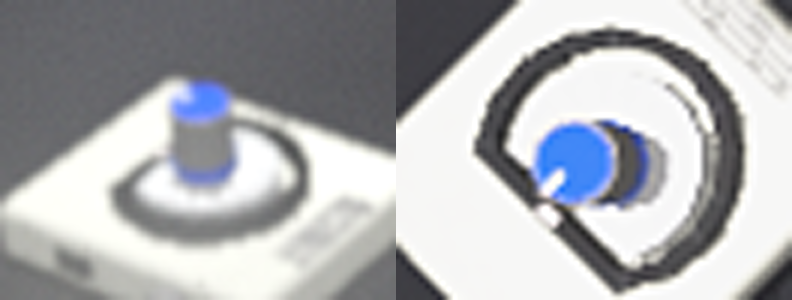

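View pics/side9.png

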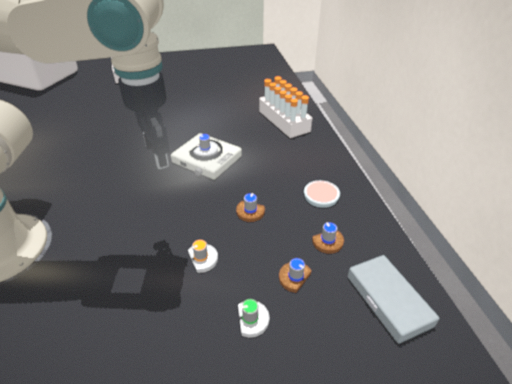

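The blue top, cast onto z = 0.078, gives (0.512, 0.249). That lies on the port axis, so the cell is down and level, and its white line points at the port's mark. The bystanders have not moved. Handing in.

```bash
python3 -c "
from station import r
print(r.sign_off())"
```

```text
the job is handed in; nothing more can be done
None
```

The blue filter cell (the only blue one with a white foot) is in the lamp base's port, with its flat matched to the port's flat. I released it and moved the arm clear, and handed in after about 11.5 s of the 38 s allowed.

**Fit:** in the last pictures the foot lies inside the rim and the cell's white line points at the port's mark. The top-view centre of its blue top, taken at seated height (0.078 m), is (0.512, 0.249), against a port centre of (0.513, 0.249). Before release, the cell met the floor with about 8 N at tool height 0.0704 m, where about 0.070 was expected.

**Other cells:** amber, green and the three brown-footed look-alikes are where they started, to within about 0.5 mm.

**Disagreements and limits:**
- The arm's reported position was up to 4 mm off target in y at the grasp.
- The side camera's overlay was about 1 pixel (roughly 3 mm) off the real rim.
- My colour mask missed the seated cell's top in the last side picture. So levelness rests on the top-view centre and on that picture by eye.

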